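# Crank the cassette to deck height and load the witness disc

## Robot

A 6-joint arm with a two-finger parallel gripper is mounted at the origin on the work surface. World frame = base frame: x ahead of the robot, y to its left, z up, the work surface at z = 0. Lengths are in m, angles in rad, forces in N, time in s.
With the tool pointing down it reaches from about 0.275 to 0.85 m from the base axis. Payload 5.2 kg.
Tool frame: the origin (TCP) lies at the very end of the fingers, on their centre line; the grasp point (between the pads) lies 19 mm behind it; z points along the fingers, y is the direction in which the jaws open and shut (so a half turn about z gives the same grasp; the last joint's range is limited). The gripper opens to 85 mm and grips with 20 to 120 N. Pads are 22 mm wide; open, the fingers measure 114 mm over their backs; the gripper's body (76 mm by 85 mm) begins 54 mm behind the grasp point. The pads swing forward as they close: fully open they stand 13 mm farther back than shut.
Start: joints at [1.003, 0.259, 1.535, -0, 1.348, -0.203], TCP at [0.196, 0.514, 0.231] pointing down, gripper open.
Joint ranges: [-3.14, 3.14], [-0.91, 2.08], [0.19, 2.58], [-1.22, 4.36], [0.22, 2.71], [-3.12, 3.12]. Speed limits (rad/s): [2.57, 2.57, 3.14, 3.14, 3.14, 3.14].

## Interface

Orientations are given as a unit quaternion [x, y, z, w].
In Python, from workcell import reach, movel, move_joints, open_jaws, close_gripper, sleep, inverse_kinematics, state, get_image, PlanningError, sign_off gives the robot as it stands. Calls block until the motion is done:
- reach(position, orientation): joint-space move of the TCP to a pose.
- movel(position, speed=0.15, frame=None, contact_N=None): straight line of the TCP; frame=None keeps the orientation; speed is the mean speed in m/s. With contact_N (N) it stops when the force on the tool has changed by that much, and returns True; else False.
- move_joints(angles): joint-space move.
- open_jaws() and close_gripper(strength=None): open the fingers fully, or close them until they stop; strength is the grip in N (None keeps the last).
- sleep(seconds).
- inverse_kinematics(position, orientation): joint angles nearest the present ones, or None.
- state(): the state.
- get_image(name): name is "side" or "top"; returns a dict with "image" (384x512x3 uint8, red, green, blue), "fx", "fy", "cx", "cy" (pixels), "k1" (the pictures are not rectified: a ray, as slopes to the right and down, at radius r is drawn at 1 + k1 r^2 times it, then the intrinsics apply), "origin" and "orientation" of the camera in the world. Camera axes: x right, y up, looking along -z (the intrinsics and any distortion apply to the point x, -y, -z); pixel columns grow to the right and rows downward; lengths in m; the calibration is good to about 2 mm. A picture is of the moment at which its call begins. There is no depth.
A pose or a line that the arm cannot do raises PlanningError and nothing moves.
- sign_off(): hands the job in, once; it reports no verdict.
The state is a dict: "clock": time; "joint_pos": joint angles; "dq": joint speeds; "joint_torque": joint torques, N m; "ee_pos": TCP position; "eef_rot": TCP orientation; "force": force on the tool from outside, world axes, zero at the start; "wrist_torque": the same for the moment, N m; "grip_width": finger opening in m.
Only numpy, scipy, OpenCV 4.12 (cv2) and the standard library are available. Lean on these libraries where they do the work, as an engineer would, in place of code of your own. Each camera call takes 0.05 s, during which the arm holds its last target.

## Task

Unfold the red folding handle of the crank fully upright before turning the crank, then crank clockwise to raise the cassette until its empty yellow slot is level with the aluminium feed deck. Then slide the yellow witness disc by its black grip post from the deck fully home into that slot, resting flat, and let go, leaving the handle unfolded, the cassette at that height and the other things on the bench where they are.

Things in the scene. Friction and masses are not known exactly. Their poses are not given: they have to be found in the camera images.
- station: The loading station, fixed. Origin on the bench under the middle of the cassette's front; x is the feed direction (into the cassette), y left, z up. Base plate 12 mm thick, x -180 to 160, y -110 to 290. Blue crank gearbox (110 x 110 x 70 mm) left of the deck at y 230.
- deck_edge (a point): Middle of the feed deck's cassette-side edge, on its top, 100 mm above the bench, 4 mm in front of the cassette; axes as the station. The deck is a bare aluminium plate 206 mm long (towards the station's -x) and 200 mm wide.
- beam_mid (a point): Middle of the underside of the blue beam straight above the cassette's front face, 205 mm above the bench; 20 mm thick along x, 190 mm long along y, 15 mm high, on 20 mm square columns 85 mm to each side. To load the slot the gripper must lean back from it (fingers pointing forward and down). Axes as the station.
- crank_face (a point): Centre of the gearbox's sloping top face, where the crank shaft comes out; station (-40, 230, 105) mm, axes as the station. The shaft is square to the face and leans 25 degrees from vertical to the station's -x: its outward direction is (-0.423, 0, 0.906) in station axes.
- crank_tip (a point): Centre of the handle's fold hinge at the crank arm's end: 70 mm from the shaft axis, 64 mm out from the gearbox face. Its z is the outward shaft direction, x points along the arm from shaft to hinge, y is the fold hinge line. The steel arm is 22 mm wide, 10 mm thick, its middle 45 mm out from the face.
- handle_grip (a point): Point on the middle line of the red handle, 55 mm from the fold hinge. The handle is a 20 mm diameter round sleeve from 18 to 86 mm from the hinge and spins freely on its own length. x points from here to the hinge, y is the hinge line.
- crank (a joint): Crank angle, rad. Grows turning clockwise as seen looking down on the gearbox face; 0 = empty slot level with the deck, the arm then pointing up the slope (to the station's +x). Range -10 to 3; starts -8.2 to -3.8. One turn raises the cassette 28 mm (one slot pitch). Friction 0.14 N m; stays where it is left.
- handle (a joint): Fold angle of the handle, rad: 0 = folded flat back along the arm over the shaft, 1.57 = upright, parallel to the shaft (stop at 1.58). Starts 0 to 0.3. Friction hinge, 0.12 N m; stays where it is left.
- cassette (a joint): Height of the cassette, m: 0 = floor of the empty slot 2 mm below the deck top (level, right for loading), negative = lower. Geared to the crank. Moves within -0.045 to 0.014.
- slot_home (a point): Where the disc's middle must be when home in the empty slot: on the cassette's middle line, 53 mm behind its front, 3 mm above the slot floor; axes as the station; moves with the cassette. Three slots 28 mm apart: upper and lower hold black discs, the middle, with yellow ledges, is empty, 118 mm wide, 22 mm clear height, with sloping lead-ins and a back stop at home.
- disc_center (a point): Middle of the yellow witness disc (half-way up): 110 mm diameter, 6 mm thick, about 0.17 kg, lying on the feed deck. Its x points from the grip post at its tail towards the disc's leading edge; z up.
- post_mid (a point): Point on the black square grip post at the disc's tail, 75 mm behind the disc's middle and 30 mm above its underside; the post is 24 x 24 mm, its top 46 mm above the disc's underside; a 24 mm wide 6 mm thick tail joins it to the disc. Axes as the disc. At home the post stays outside, 22 mm before the cassette's front, its tail still over the deck.
- spray_can: green spray can, 64 mm diameter, 190 mm tall, standing left of the station; a bystander, origin at its underside
- bracket: black U-shaped sheet bracket, 160 x 50 x 50 mm; a bystander, origin at its underside
- tape_roll: brown tape roll lying flat, 110 mm diameter, 48 mm high; a bystander, origin at its underside
- mallet: hammer, 260 mm long, lying down; a bystander, origin at its underside
- pot: open white paint pot, 72 mm diameter, 65 mm tall, standing close in front of the crank gearbox; a bystander, origin at its underside
- spanner: open spanner, 170 mm long, lying in front of the station; a bystander, origin at its underside
- carton: cardboard carton 140 x 180 x 110 mm; a bystander, origin at its underside
- post_foot: black post foot, 110 mm square plate with a 34 mm stub, 76 mm tall; a bystander, origin at its underside
Mind the look-alikes: they are no part of the job. Of the things shaped like the part that bears disc_center, the yellow one is meant.

How it is judged:
By the outcome, as a careful person would: the job done as asked, in the order asked, and still so for the second after the job is handed in, with the robot touching nothing.
It also fails if it takes over 72 s, if anything falls off the work surface, if the arm or the gripper's body presses on something with over 40 N, if the wrist force passes 120 N, or if a joint passes its speed limit or range.

## Working session

There is one attempt and no reset: what is moved stays moved. The work goes in short steps, each a Python script; the robot and the scene stay as the last script left them, time stands still between calls to the robot, and variables do not carry over. Pictures are saved under pics/ and viewed, and the job is handed in when it is done.

```bash
ls; mkdir -p pics
python3 - <<'E'
from workcell import *
import cv2
s=state();print(s)
for n in("side","top"):
    d=get_image(n);cv2.imwrite(f"pics/{n}0.png",d["image"][:,:,::-1]);print({k:v for k,v in d.items() if k!="image"})
E
```

```text
pics
{'clock': 0.0, 'joint_pos': array([ 1.00320376e+00,  2.59351004e-01,  1.53610051e+00,  4.87525824e-05,
        1.34799971e+00, -2.02803860e-01]), 'dq': array([-0.0011346 ,  0.00052744, -0.00056529, -0.00219484,  0.00063255,
        0.00063119]), 'joint_torque': array([-1.58025450e-04, -4.46026504e+01, -2.90582442e+01, -1.72511491e-04,
        1.18183665e-02,  1.83150416e-05]), 'ee_pos': array([0.19588549, 0.51336524, 0.2304634 ]), 'eef_rot': array([ 1.81389967e-01,  9.83410807e-01, -8.52261017e-04, -3.71199788e-04]), 'force': array([-0.06138279, -0.25981867,  0.60187546]), 'wrist_torque': array([ 0.00167727, -0.01012064,  0.01179796]), 'grip_width': 0.08519798413815471}
{'fx': 427.09397229708316, 'fy': 427.09397229708316, 'cx': 259.68321054127534, 'cy': 195.137764221156, 'k1': 0.005344363408487717, 'origin': array([ 0.22933923, -1.14809252,  0.85418678]), 'orientation': array([ 0.48677755, -0.06583229, -0.11466467,  0.86346149])}
{'fx': 449.65467275991614, 'fy': 449.65467275991614, 'cx': 260.1632437112063, 'cy': 183.75928026797325, 'k1': -0.061274830649877175, 'origin': array([ 0.41436627, -0.01580074,  1.50732211]), 'orientation': array([-0.0315827 ,  0.03050391,  0.71323067, -0.69955275])}
```

View pics/side0.png

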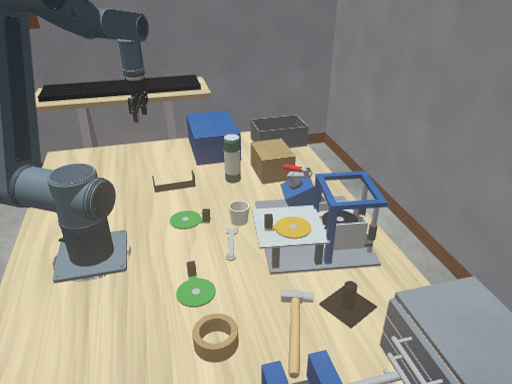

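View pics/top0.png

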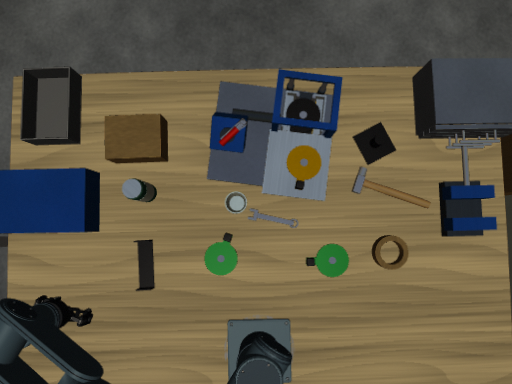

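The top view shows the deck around px (298,165), the yellow disc at (304,162) with its post at (300,184), and the red handle at (233,131). The pot is at (235,202) and the green look-alikes at (221,258) and (332,260). The station's feed direction points away from the robot. Next I'll zoom in and measure.

```bash
cat > h.py <<'E'
import numpy as np, cv2
from workcell import *
from scipy.spatial.transform import Rotation as R
def ray(d,u,v):
    x=(u-d["cx"])/d["fx"];y=(v-d["cy"])/d["fy"]
    a,b=x,y
    for _ in range(20):
        k=1+d["k1"]*(a*a+b*b);a,b=x/k,y/k
    v=R.from_quat(d["orientation"]).apply([a,-b,-1]);return np.array(d["origin"]),v/np.linalg.norm(v)
def onz(d,u,v,z):
    o,r=ray(d,u,v);return o+r*(z-o[2])/r[2]
def proj(d,p):
    q=R.from_quat(d["orientation"]).inv().apply(np.array(p)-d["origin"])
    a,b=q[0]/-q[2],-q[1]/-q[2];k=1+d["k1"]*(a*a+b*b)
    return np.array([d["cx"]+d["fx"]*a*k,d["cy"]+d["fy"]*b*k])
def tri(d1,p1,d2,p2):
    o1,r1=ray(d1,*p1);o2,r2=ray(d2,*p2)
    t=np.linalg.lstsq(np.c_[r1,-r2],o2-o1,rcond=None)[0]
    a,b=o1+t[0]*r1,o2+t[1]*r2;return (a+b)/2,np.linalg.norm(a-b)
def blobs(im,lo,hi,amin=15):
    h=cv2.cvtColor(im,cv2.COLOR_RGB2HSV);m=cv2.inRange(h,lo,hi)
    n,l,s,c=cv2.connectedComponentsWithStats(m)
    return [(s[i],c[i],l==i) for i in range(1,n) if s[i][4]>=amin]
def crop(im,x0,y0,x1,y1,name,f=5):
    c=cv2.resize(im[y0:y1,x0:x1,::-1],None,fx=f,fy=f,interpolation=cv2.INTER_CUBIC)
    cv2.imwrite(f"pics/{name}.png",c)
E
python3 - <<'E'
from h import *
dt=get_image("top");ds=get_image("side")
crop(dt["image"],200,65,350,210,"tc0",4)
crop(ds["image"],245,150,390,275,"sc0",5)
for d in(dt,ds):
    print("yel",[(b[0],b[1]) for b in blobs(d["image"],(15,150,100),(32,255,255),60)])
    print("red",[(b[0],b[1]) for b in blobs(np.roll(d["image"],0),(0,170,90),(6,255,255),8)])
E
```

```text
yel [(array([287, 146,  34,  35, 864], dtype=int32), array([303.40277778, 162.34722222]))]
red [(array([220, 127,  18,  18, 112], dtype=int32), array([228.63392857, 135.85714286]))]
yel [(array([273, 217,  27,  15,  75], dtype=int32), array([287.22666667, 222.69333333])), (array([296, 218,  15,  20,  61], dtype=int32), array([303.83606557, 226.86885246]))]
red [(array([284, 165,  17,   6,  34], dtype=int32), array([291.67647059, 166.58823529]))]
```

```bash
sleep 1
```

```text
(no output)
```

View pics/tc0.png

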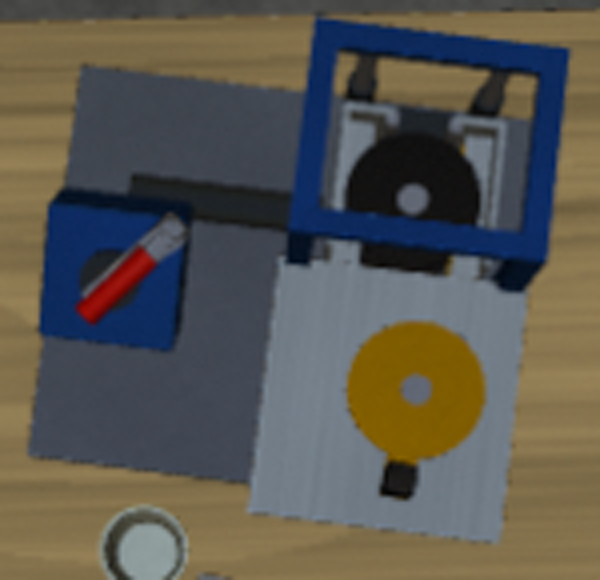

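View pics/sc0.png

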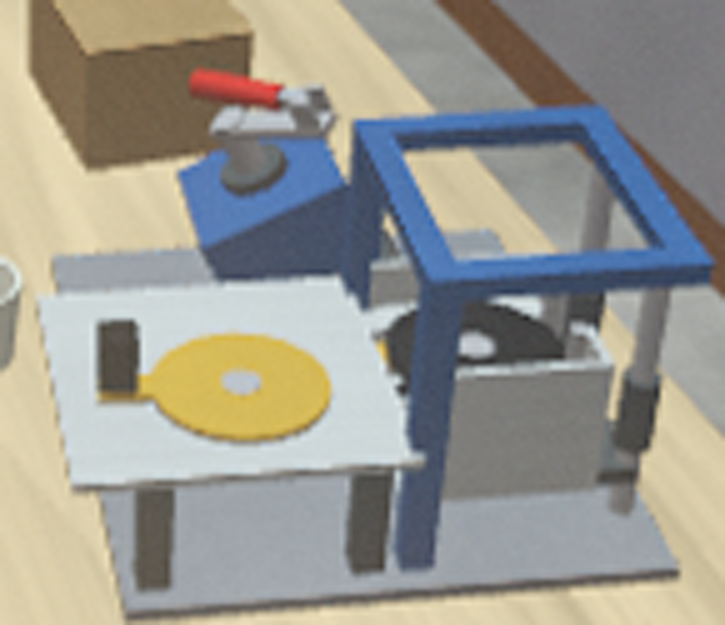

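The top crop shows the deck, base-plate and beam corners clearly, with the crank arm pointing up-right from the hub. The side crop shows the handle folded, with a small lift. I'll fit the station pose from the corner points in both views.

Run:
```python
from h import *
from scipy.optimize import least_squares
dt=get_image("top");ds=get_image("side")
T=lambda u,v:((u+.5)/4-.5+200,(v+.5)/4-.5+65)
S=lambda u,v:((u+.5)/5-.5+245,(v+.5)/5-.5+150)
C=[(dt,T(82,66),(160,290,12)),(dt,T(28,456),(-180,290,12)),(dt,T(248,512),(-210,100,100)),(dt,T(499,543),(-210,-100,100)),(dt,T(280,256),(-4,100,100)),
(ds,S(124,606),(-180,-110,12)),(ds,S(680,572),(160,-110,12)),(ds,S(75,487),(-210,-100,100)),(ds,S(38,299),(-210,100,100)),(ds,S(340,277),(-4,100,100))]
def W(p,x,y,a):
    return R.from_euler('z',a).apply(np.array(p)/1000)+[x,y,0]
f=lambda q:np.concatenate([proj(d,W(p,*q))-m for d,m,p in C])
r=least_squares(f,[.6,-.1,0],loss='soft_l1')
print(r.x);print(f(r.x).reshape(-1,2).round(2))
q=r.x
np.save("st.npy",q)
for n,p in dict(deck_edge=(-4,0,100),beam=(0,0,205),face=(-40,230,105)).items(): print(n,W(p,*q))
# yellow disc
for d,nm in((dt,"t"),(ds,"s")):
    h=cv2.cvtColor(d["image"],cv2.COLOR_RGB2HSV)
    m=cv2.inRange(h,(12,110,80),(35,255,255))
    if nm=="t": m[:140]=0;m[190:]=0;m[:,:280]=0;m[:,335:]=0
    else: m[:205]=0;m[245:]=0;m[:,:268]=0;m[:,:][:,315:]=0
    cs=max(cv2.findContours(m,0,1)[0],key=cv2.contourArea)
    h=cv2.convexHull(cs); e=cv2.fitEllipse(h if nm=="t" else cs);print(nm,e,onz(d,*e[0],.106))
# crank: arm end & hub etc.
z=R.from_euler('z',q[2]).apply([-0.423,0,.906]);print("axis",z)
F=W((-40,230,105),*q)
def onplane(d,uv,off):
    o,r=ray(d,*uv);P=F+z*off;return o+r*((P-o)@z)/(r@z)
ex=R.from_euler('z',q[2]).apply([.906,0,.423]); ey=np.cross(z,ex)
for nm,uv,d in(("arm end top",T(175,228),dt),("side",S(320,103),ds)):
    for off in (.05,.064):
        v=onplane(d,uv,off)-F; print(nm,off,v@ex,v@ey,np.arctan2(v@ey,v@ex))
```

```text
[ 0.70347752 -0.14841886 -0.14328804]
[[-0.13 -0.61]
 [-0.1   0.02]
 [ 0.18  0.12]
 [ 0.74  0.23]
 [ 0.18 -0.05]
 [-0.01  0.92]
 [ 0.21 -1.26]
 [-0.72 -0.39]
 [-0.72 -0.79]
 [ 1.08 -0.42]]
deck_edge [ 0.69951852 -0.14784767  0.1       ]
beam [ 0.70347752 -0.14841886  0.205     ]
face [0.69673104 0.08493599 0.105     ]
t ((303.3685302734375, 162.38232421875), (33.85818099975586, 34.99905014038086), 19.05386734008789) [ 0.6025747 -0.1519259  0.106    ]
s ((291.4992980957031, 227.05796813964844), (19.754669189453125, 39.068660736083984), 90.90017700195312) [ 0.59903467 -0.15863786  0.106     ]
axis [-0.41866502  0.06040365  0.906     ]
arm end top 0.05 0.057920146456686354 -0.04885258460096408 -0.700677495865739
arm end top 0.064 0.06101950254054145 -0.04980982309217122 -0.6845973403072337
side 0.05 0.06286418075660807 -0.03278410639764482 -0.4807047517397193
side 0.064 0.06276056072665992 -0.05618825174176229 -0.7302010342788282
```

The station fit is good to under about 1 px. The arm sits near +0.69 rad clockwise, so the crank is at about -5.59. Now the handle: red sleeve ends in both views, plus the post.

```bash
cat >> h.py <<'E'
import os
if os.path.exists("st.npy"):
    q=np.load("st.npy"); RS=R.from_euler('z',q[2])
    W=lambda p:RS.apply(np.array(p)/1000.)+[q[0],q[1],0]
    toS=lambda p:RS.inv().apply(np.array(p)-[q[0],q[1],0])*1000
    c,s=np.cos(np.radians(25)),np.sin(np.radians(25))
    F=W((-40,230,105)); nz=RS.apply([-s,0,c]); ex=RS.apply([c,0,s]); ey=np.cross(nz,ex)
    def armdir(th): return np.cos(th)*ex-np.sin(th)*ey
    def handle_pt(th,h,L):   # L in m from hinge
        a=armdir(th); return F+nz*.064+a*.070+L*(-np.cos(h)*a+np.sin(h)*nz)
def redends(d):
    hsv=cv2.cvtColor(d["image"],cv2.COLOR_RGB2HSV)
    m=cv2.inRange(hsv,(0,120,70),(9,255,255))|cv2.inRange(hsv,(171,120,70),(180,255,255))
    n,l,st,c=cv2.connectedComponentsWithStats(m)
    u0=proj(d,F+nz*.07); best=min([i for i in range(1,n) if st[i][4]>12],key=lambda i:np.linalg.norm(c[i]-u0))
    ys,xs=np.nonzero(l==best);P=np.c_[xs,ys].astype(float)
    mu=P.mean(0);v=np.linalg.svd(P-mu,full_matrices=False)[2][0];t=(P-mu)@v
    return mu+v*(t.min()-.3),mu+v*(t.max()+.3),len(P)
def fit_handle(th0,h0,views):
    from scipy.optimize import least_squares
    obs=[]
    for d in views:
        a,b,n=redends(d)
        e=[proj(d,handle_pt(th0,h0,.086)),proj(d,handle_pt(th0,h0,.018))]
        if np.linalg.norm(a-e[0])+np.linalg.norm(b-e[1])>np.linalg.norm(b-e[0])+np.linalg.norm(a-e[1]): a,b=b,a
        obs.append((d,a,b))
    f=lambda x:np.concatenate([np.r_[proj(d,handle_pt(x[0],x[1],.086))-a,proj(d,handle_pt(x[0],x[1],.018))-b] for d,a,b in obs])
    r=least_squares(f,[th0,h0]);return r.x,f(r.x).round(2)
E
python3 - <<'E'
from h import *
dt=get_image("top");ds=get_image("side")
print(redends(dt),redends(ds))
print(fit_handle(.69,.2,[dt,ds]));print(fit_handle(.69,.2,[dt]),fit_handle(.69,.2,[ds]))
T=lambda u,v:((u+.5)/4-.5+200,(v+.5)/4-.5+65)
S=lambda u,v:((u+.5)/5-.5+245,(v+.5)/5-.5+150)
print("disc S",toS(onz(dt,303.37,162.38,.106)), toS(onz(ds,291.5,227.06,.106)))
# post top centre
m=(cv2.cvtColor(dt["image"],cv2.COLOR_RGB2GRAY)[175:195,290:310]<45).astype(np.uint8)
M=cv2.moments(m,True);print(M["m00"],M["m10"]/M["m00"]+290,M["m01"]/M["m00"]+175)
print("post",toS(onz(dt,*T(401,472),.146)),toS(onz(ds,*S(118,325),.146)), tri(dt,T(401,472),ds,S(118,325)))
print("pot",onz(dt,*T(144,546),.065))
print("spray",onz(dt,133,189,.19))
E
```

```text
(array([236.88633055, 128.33181944]), array([220.08430958, 143.63594709]), 139) (array([282.40859301, 165.42591218]), array([300.68921277, 169.08552517]), 96)
(array([0.7058881 , 0.25924434]), array([ 0.96,  0.39,  0.45, -0.16,  0.54,  0.04, -0.16, -0.13]))
(array([0.70880799, 0.170744  ]), array([ 0.91,  0.1 ,  0.46, -0.16])) (array([0.7012061 , 0.26518854]), array([ 0.51, -0.06, -0.13, -0.2 ]))
disc S [-99.36006833 -17.88358431 106.        ] [-101.91309952  -25.039152    106.        ]
65.0 299.1384615384615 184.6769230769231
post [-168.20659585  -11.39136816  146.        ] [-171.07329917   -9.06457332  146.        ] (array([ 0.53375617, -0.13520128,  0.14749331]), np.float64(0.0030190066430050328))
pot [0.48696751 0.06501752 0.065     ]
spray [0.52215438 0.36103471 0.19      ]
```

```bash
cat >> h.py <<'E'
TH0=0.706-2*np.pi
def orient(th,sgn=1):
    y=sgn*np.cross(nz,armdir(th)); z=-nz; x=np.cross(y,z)
    return R.from_matrix(np.c_[x,y,z]).as_quat()
def tcp(th,h,L=.055,rb=0.): return handle_pt(th,h,L)-.019*nz+rb*armdir(th)
E
python3 - <<'E'
from h import *
for sg in(1,-1):
    Q=orient(TH0,sg);print(sg)
    P=[tcp(TH0,.26)+.06*nz,tcp(TH0,.26)]+[tcp(TH0,1.57)]+[tcp(t,1.57) for t in np.linspace(TH0,0,8)]
    for p in P:
        j=inverse_kinematics(p,Q); print(p.round(3),None if j is None else j.round(2))
E
```

```text
1
[0.657 0.08  0.218] [-0.02  0.24  1.68 -0.07  0.79 -0.7 ]
[0.682 0.076 0.164] [-0.03  0.33  1.69 -0.08  0.68 -0.7 ]
[0.696 0.039 0.218] [-0.09  0.3   1.6  -0.03  0.81 -0.8 ]
[0.696 0.039 0.218] [-0.09  0.3   1.6  -0.03  0.81 -0.8 ]
[0.649 0.021 0.198] [-0.14  0.23  1.74 -0.    0.73 -0.86]
[0.606 0.045 0.176] [-0.1   0.19  1.86 -0.03  0.66 -0.8 ]
[0.592 0.097 0.166] [ 0.02  0.19  1.88 -0.11  0.64 -0.63]
[0.616 0.145 0.174] [ 0.12  0.25  1.79 -0.17  0.69 -0.5 ]
[0.663 0.16  0.195] [ 0.13  0.31  1.64 -0.17  0.77 -0.49]
[0.706 0.134 0.216] [ 0.08  0.35  1.53 -0.13  0.84 -0.58]
[0.718 0.082 0.225] [-0.01  0.34  1.52 -0.07  0.85 -0.7 ]
-1
[0.657 0.08  0.218] [-0.02  0.24  1.68 -0.07  0.79  2.44]
[0.682 0.076 0.164] [-0.03  0.33  1.69 -0.08  0.68  2.45]
[0.696 0.039 0.218] [-0.09  0.3   1.6  -0.03  0.81  2.34]
[0.696 0.039 0.218] [-0.09  0.3   1.6  -0.03  0.81  2.34]
[0.649 0.021 0.198] [-0.14  0.23  1.74 -0.    0.73  2.29]
[0.606 0.045 0.176] [-0.1   0.19  1.86 -0.03  0.66  2.34]
[0.592 0.097 0.166] [ 0.02  0.19  1.88 -0.11  0.64  2.51]
[0.616 0.145 0.174] [ 0.12  0.25  1.79 -0.17  0.69  2.65]
[0.663 0.16  0.195] [ 0.13  0.31  1.64 -0.17  0.77  2.65]
[0.706 0.134 0.216] [ 0.08  0.35  1.53 -0.13  0.84  2.56]
[0.718 0.082 0.225] [-0.01  0.34  1.52 -0.07  0.85  2.44]
```

Run:
```python
from h import *
Q=orient(TH0,1)
s=state();movel(s["ee_pos"]+[0,0,.14],speed=.3)
reach(tcp(TH0,.26)+.13*nz,Q)
movel(tcp(TH0,.26)+.03*nz,speed=.2)
print(state()["clock"],state()["force"],state()["ee_pos"]-tcp(TH0,.26)-.03*nz)
for n in("side","top"):
    d=get_image(n);crop(d["image"],*( (245,110,390,230) if n=="side" else (200,65,350,210)),n+"1",5 if n=="side" else 4)
```

```text
3.85 [0.72233086 0.28907575 0.89671932] [0.00028066 0.00040855 0.00065362]
```

View pics/side1.png

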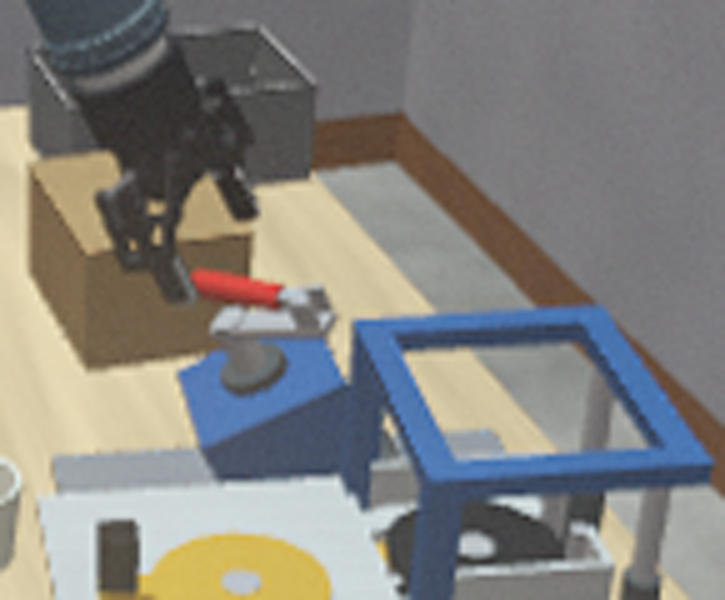

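View pics/top1.png

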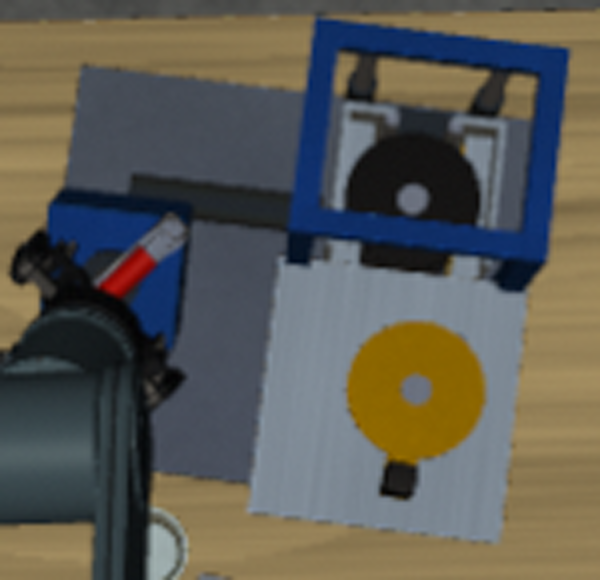

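The fingers straddle the handle's free end, at side px about (170,280) and (245,205) in the crop. I'll go down, grip lightly and unfold.

Run:
```python
from h import *
hit=movel(tcp(TH0,.26),speed=.1,contact_N=8)
print(hit,toS(state()["ee_pos"])-toS(tcp(TH0,.26)))
close_gripper(25);s=state();print(s["grip_width"],s["force"])
for h in np.linspace(.26,1.6,9)[1:]:
    movel(tcp(TH0,h),speed=.12)
    s=state();print(round(h,2),s["force"].round(1),s["wrist_torque"].round(2),s["clock"])
for n in("side","top"):
    d=get_image(n);crop(d["image"],*( (245,110,390,230) if n=="side" else (200,65,350,210)),n+"2",5 if n=="side" else 4)
```

```text
False [-0.18722156 -0.06708936 -0.40184592]
0.018583873267604377 [0.85861611 3.30145641 2.16590145]
0.43 [1.9 4.2 0.6] [0.84 0.   0.4 ] 5.2583
0.6 [1.  4.7 1.7] [0.73 0.1  0.24] 5.5083
0.76 [0.2 4.6 1.5] [0.83 0.16 0.19] 5.7583
0.93 [-1.1  5.3  1.9] [0.81 0.36 0.21] 6.0083
1.1 [-1.1  5.7  1.5] [0.78 0.49 0.21] 6.2583
1.27 [-2.3  3.7  1.5] [0.73 0.66 0.23] 6.5083
1.43 [-3.1  4.   1.7] [0.63 0.74 0.21] 6.7583
1.6 [-4.4  2.7  2.2] [0.68 0.86 0.23] 7.0083
```

View pics/side2.png

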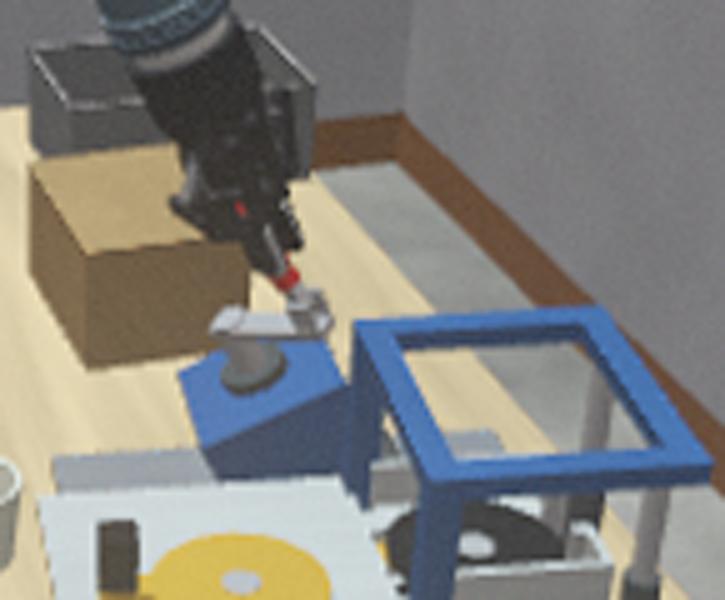

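View pics/top2.png

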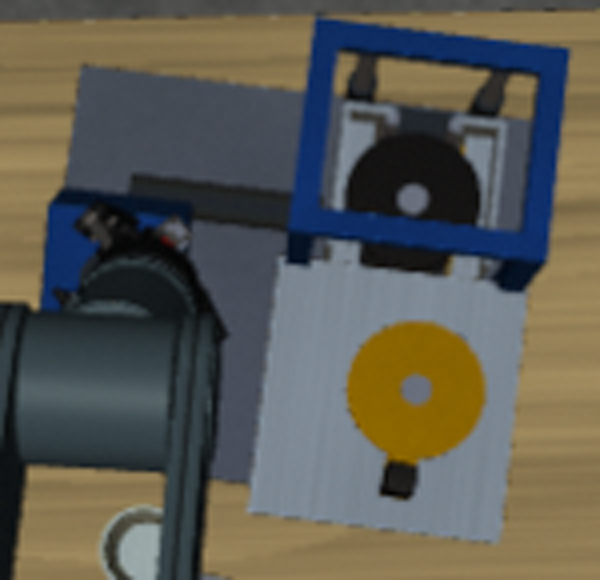

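The handle now stands close to parallel with the shaft, with the arm where it was. I'll push radially outward to confirm the stop is reached.

Run:
```python
from h import *
a=armdir(TH0);s=state();p0=s["ee_pos"];f0=s["force"]
hit=movel(p0+.010*a,speed=.02,contact_N=8)
s=state();print(hit,(s["ee_pos"]-tcp(TH0,1.57))@np.c_[a,np.cross(nz,a),nz],(s["ee_pos"]-p0)@a,(s["force"]-f0)@a,s["force"],s["clock"])
```

```text
False [ 0.00860681 -0.00188856 -0.00075233] 0.00814952190850618 -3.729897750834705 [-4.42040514  6.38758574  0.1343632 ] 7.7
```

Run:
```python
from h import *
d=get_image("side");crop(d["image"],270,140,350,200,"side3",9)
for L in (0,.018,.055,.086): print(((proj(d,handle_pt(TH0,1.57,L))-[270,140])*9).round(), end=' ')
print(((proj(d,state()["ee_pos"])-[270,140])*9).round())
```

```text
[318. 269.] [300. 231.] [263. 152.] [231.  84.] [300. 197.]
```

View pics/side3.png

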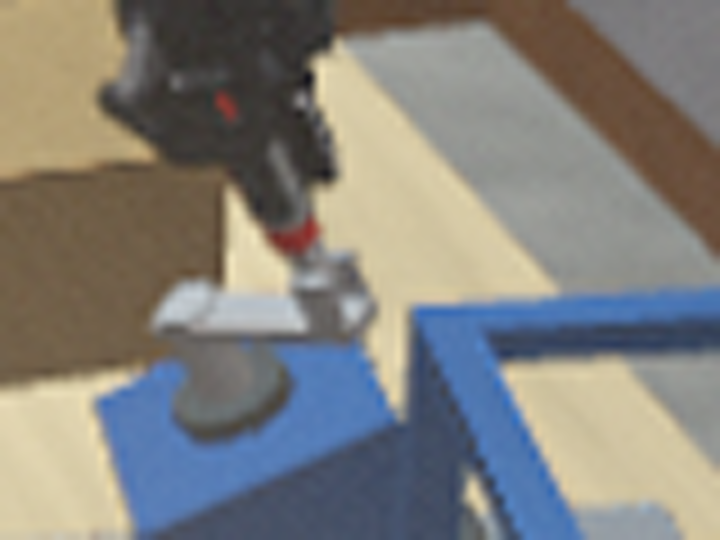

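The red sleeve runs (292,240)→(226,105) in the crop, parallel to the predicted upright line, so the handle is at its stop. The 8 mm was the pads slipping along it. I'll re-centre the grip with the jaws open, so it doesn't drag the handle back, and then crank.

Run:
```python
from h import *
open_jaws()
d=get_image("top");ds=get_image("side")
movel(tcp(TH0,1.57,rb=.0015),speed=.05)
close_gripper(30);s=state();f=s["force"];print(s["grip_width"],f.round(1),s["clock"])
crop(ds["image"],270,140,350,200,"side4",9)
ths=np.linspace(TH0,0,25)[1:]
for i,t in enumerate(ths[:3]):
    movel(tcp(t,1.57,rb=.0015),speed=.12)
    s=state();a=armdir(t);g=s["force"]; print(round(t,2),"rad %.1f tan %.1f ax %.1f"%(g@a,g@-np.cross(nz,a),g@nz),s["wrist_torque"].round(2),s["clock"])
d=get_image("side");crop(d["image"],245,110,390,230,"side5",5)
```

```text
0.019341109158670686 [-0.1  0.6  1.3] 9.4583
-5.34 rad -1.5 tan 1.4 ax 3.3 [-0.14  0.98 -0.19] 9.75
-5.11 rad 0.6 tan 1.6 ax 4.5 [-0.18  1.14 -0.25] 10.0417
-4.88 rad 3.2 tan 2.1 ax 6.2 [-0.44  1.24 -0.26] 10.3333
```

View pics/side4.png

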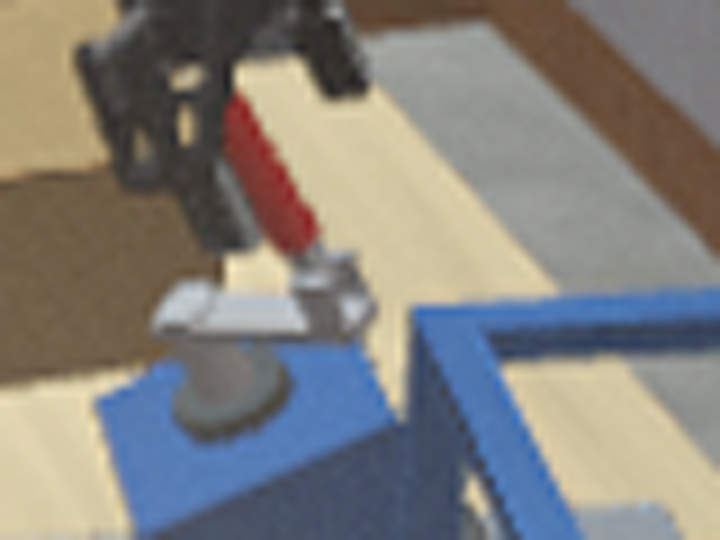

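View pics/side5.png

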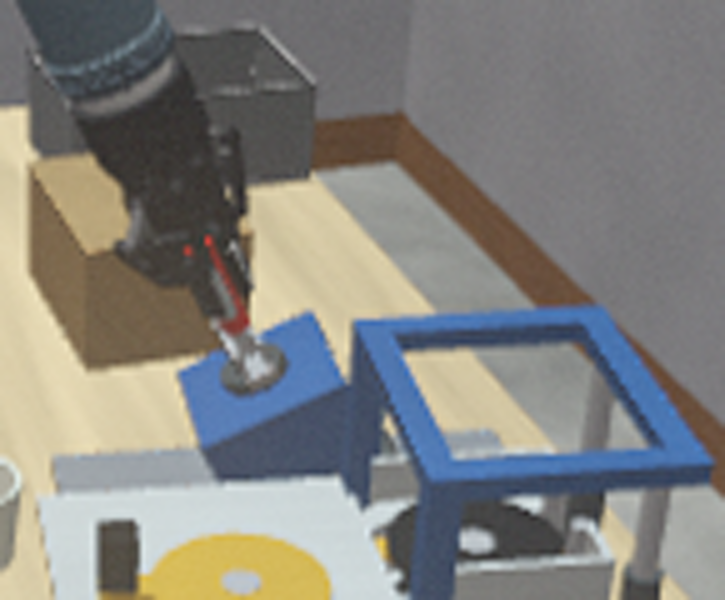

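Cranking works and the arm is turning. The radial force shows a slight inward pull on the handle, so I'll continue with an outward bias fed back from the radial force.

Run:
```python
from h import *
ths=np.linspace(TH0,0,25)[1:]
rb=.0015
t=ths[2]
for k in range(6):
    s=state();a=armdir(t);fr=s["force"]@a;print(rb,round(fr,1),(s["ee_pos"]-tcp(t,1.57))@np.c_[a,-np.cross(nz,a),nz])
    if fr<-5:break
    rb+=.002;movel(tcp(t,1.57,rb=rb),speed=.05)
for i,t in enumerate(ths[3:14]):
    movel(tcp(t,1.57,rb=rb),speed=.12)
    s=state();a=armdir(t);g=s["force"];fr=g@a; print(round(t,2),rb,"rad %.1f tan %.1f ax %.1f"%(fr,g@-np.cross(nz,a),g@nz),s["wrist_torque"].round(2),s["clock"])
    rb+=np.clip((fr+5)*.0004,-.002,.002); rb=np.clip(rb,-.004,.010)
d=get_image("side");crop(d["image"],245,110,390,230,"side6",5)
```

```text
0.0015 2.1 [0.00188779 0.00024626 0.00020534]
0.0035 0.3 [ 3.44730143e-03 -3.76716346e-04  6.96369339e-06]
0.0055 -5.3 [ 4.75941803e-03 -6.13972357e-04 -3.92833459e-05]
-4.65 0.0055 rad -7.9 tan 1.7 ax 0.8 [1.55 0.14 0.66] 11.175
-4.42 0.004329270054016381 rad -10.5 tan 0.4 ax -3.0 [ 1.86 -0.51  0.84] 11.4667
-4.18 0.0023292700540163813 rad -9.5 tan 1.1 ax -4.4 [ 1.46 -0.72  0.64] 11.7583
-3.95 0.00053267825226006 rad -7.7 tan 0.5 ax -5.7 [ 1.18 -0.86  0.53] 12.05
-3.72 -0.0005529653150834768 rad -7.6 tan 0.6 ax -7.8 [ 0.87 -1.11  0.44] 12.3333
-3.49 -0.0015860902300040508 rad -8.7 tan 1.7 ax -8.2 [ 0.56 -1.19  0.32] 12.6167
-3.25 -0.0030587520147876968 rad -6.4 tan 0.9 ax -7.1 [ 0.23 -1.11  0.19] 12.9
-3.02 -0.0036216048232158224 rad -7.4 tan 0.1 ax -6.5 [-0.12 -1.1  -0.05] 13.175
-2.79 -0.004 rad -7.4 tan 0.6 ax -6.3 [-0.51 -1.18 -0.22] 13.45
-2.56 -0.004 rad -9.4 tan 0.5 ax -6.0 [-0.77 -1.01 -0.33] 13.725
-2.32 -0.004 rad -7.8 tan 1.3 ax -3.7 [-1.   -0.74 -0.43] 14.0
```

View pics/side6.png

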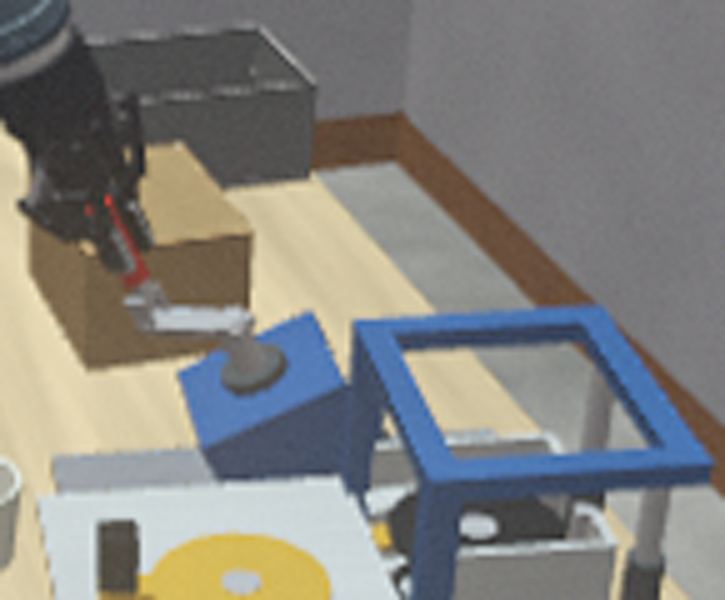

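The crank is half a turn on, the handle is still upright, and the cassette has risen. Continuing.

Run:
```python
from h import *
ths=np.linspace(TH0,0,25)[1:]
rb=-.004
for i,t in enumerate(ths[14:]):
    movel(tcp(t,1.57,rb=rb),speed=.12)
    s=state();a=armdir(t);g=s["force"];fr=g@a; print(round(t,2),rb,"rad %.1f tan %.1f ax %.1f"%(fr,g@-np.cross(nz,a),g@nz),s["wrist_torque"].round(2),s["clock"])
    rb+=np.clip((fr+5)*.0004,-.002,.002); rb=np.clip(rb,-.006,.010)
s=state();a=armdir(0);print((s["ee_pos"]-tcp(0,1.57))@np.c_[a,-np.cross(nz,a),nz])
open_jaws()
d=get_image("side");crop(d["image"],245,110,390,230,"side7",5)
movel(tcp(0,1.57)+.14*nz,speed=.25)
d=get_image("side");crop(d["image"],245,110,390,230,"side8",5)
dt=get_image("top");crop(dt["image"],200,65,350,210,"top8",4)
```

```text
-2.09 -0.004 rad -6.4 tan 1.1 ax -2.0 [-1.04 -0.37 -0.41] 14.325
-1.86 -0.004575776885650433 rad -4.3 tan 0.6 ax -0.3 [-0.72 -0.05 -0.34] 14.6
-1.63 -0.004299526576830345 rad -0.5 tan 0.4 ax 1.0 [-0.38  0.21 -0.19] 14.875
-1.39 -0.002500263112085747 rad -1.6 tan 1.0 ax -0.1 [-0.49  0.31 -0.2 ] 15.1583
-1.16 -0.0011440339145384348 rad -0.3 tan 0.9 ax -2.0 [-0.09  0.21 -0.06] 15.4417
-0.93 0.0007399394253968367 rad 1.1 tan 0.8 ax -1.8 [0.05 0.12 0.01] 15.725
-0.7 0.002739939425396837 rad 0.9 tan 2.1 ax -2.4 [0.02 0.03 0.02] 16.0167
-0.46 0.004739939425396837 rad 1.1 tan 0.9 ax -3.9 [-0.    0.08 -0.03] 16.3083
-0.23 0.006739939425396837 rad -0.2 tan 1.4 ax -2.0 [-0.14  0.29 -0.11] 16.6083
0.0 0.008654950662918732 rad -3.1 tan 1.8 ax 0.7 [-0.15  0.76 -0.09] 16.9083
[ 0.00771647  0.00052782 -0.00013297]
```

View pics/side8.png

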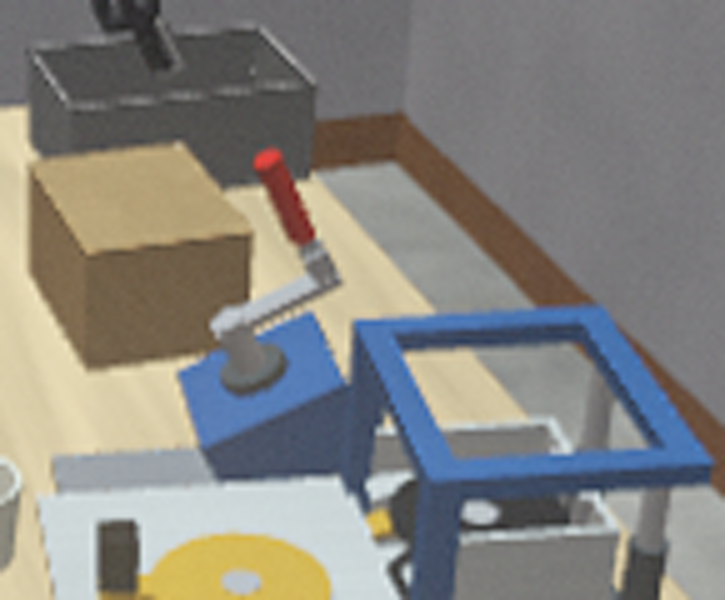

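View pics/top8.png

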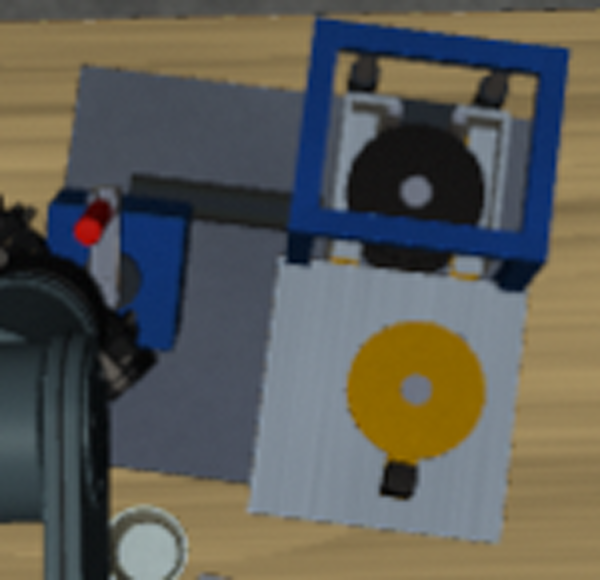

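Run:
```python
from h import *
dt=get_image("top");ds=get_image("side")
print(redends(dt),redends(ds))
print(fit_handle(-.2,1.4,[dt,ds]));print(fit_handle(-.2,1.4,[dt]),fit_handle(-.2,1.4,[ds]))
T=lambda u,v:np.array(((u+.5)/4-.5+200,(v+.5)/4-.5+65))
# predicted arm
for th in(0,-.2,-.3,-.4):
    e=[F+.050*nz,F+.050*nz+.07*armdir(th)]
    print(th,[((proj(dt,p)-[200,65]+.5)*4-.5).round() for p in e],[((proj(ds,p)-[245,110]+.5)*5-.5).round() for p in e])
```

```text
(array([223.20832441, 118.76469996]), array([220.21623184, 125.42600029]), 39) (array([297.13052306, 139.60405685]), array([305.93963968, 157.88012158]), 99)
(array([-0.11472293,  1.52415864]), array([ 0.28, -1.48,  0.43, -0.79, -1.11,  1.44, -1.71, -1.16]))
(array([-0.13258868,  1.47102752]), array([-0.04,  0.1 ,  0.03, -0.47])) (array([-0.05396211,  1.58800643]), array([ 0.68,  1.12, -1.06, -0.83]))
0 [array([104., 294.]), array([112., 204.])] [array([227., 319.]), array([319., 277.])]
-0.2 [array([104., 294.]), array([ 94., 204.])] [array([227., 319.]), array([313., 268.])]
-0.3 [array([104., 294.]), array([ 85., 205.])] [array([227., 319.]), array([309., 265.])]
-0.4 [array([104., 294.]), array([ 76., 207.])] [array([227., 319.]), array([303., 262.])]
```

Run:
```python
from h import *
dt=get_image("top");ds=get_image("side")
out=[]
for d,(x0,y0),sz in((dt,(205,105),(50,50)),(ds,(283,132),(50,50))):
    c=cv2.resize(d["image"][y0:y0+50,x0:x0+50,::-1],None,fx=8,fy=8,interpolation=cv2.INTER_CUBIC)
    o=c.copy()
    for th,col in((0,(0,255,0)),(-.15,(0,255,255))):
        b=np.cross(nz,armdir(th))*.011
        P=[F+.05*nz+b,F+.05*nz+.07*armdir(th)+b,F+.05*nz+.07*armdir(th)-b,F+.05*nz-b]
        P=[((proj(d,p)-[x0,y0]+.5)*8-.5).astype(int) for p in P]
        cv2.polylines(o,[np.array(P)],False,col,1)
    out.append(np.hstack([c,o]))
cv2.imwrite("pics/arm0.png",cv2.resize(np.vstack(out),(600,600)))
```

```text
(no output)
```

View pics/arm0.png

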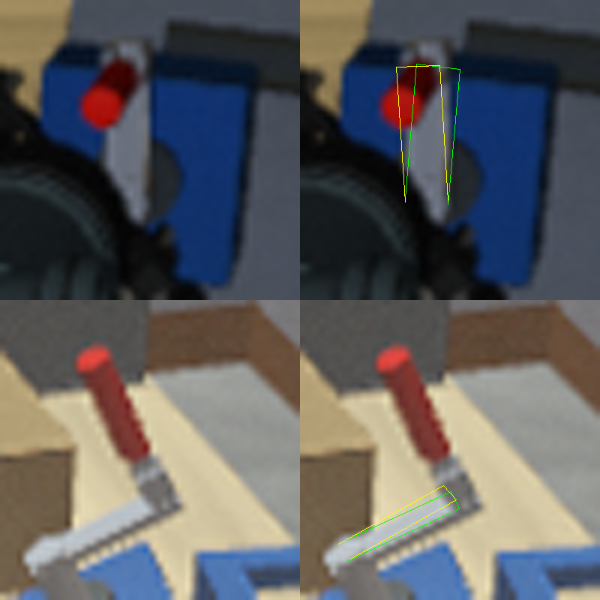

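Run:
```python
from h import *
dt=get_image("top");ds=get_image("side")
ct,cs=(205+101.5/6,105+107/6-.4),(283+94.5/6-.4,132+58/6)
p,e=tri(dt,ct,ds,cs);print(p,e)
v=p-F;print("along ex,right,n",v@ex,-v@ey,v@nz)
from scipy.optimize import least_squares
for th in(0,-.06,-.12):
    for h in (1.45,1.57):print(th,h,proj(dt,handle_pt(th,h,.086))-ct,proj(ds,handle_pt(th,h,.086))-cs)
print(least_squares(lambda x:np.r_[proj(dt,handle_pt(*x,.086))-ct,proj(ds,handle_pt(*x,.086))-cs],[0,1.5]))
```

```text
[0.69957434 0.08877478 0.26725043] 0.002257348896812889
along ex,right,n 0.07062367534336883 -0.004205469404000875 0.1460911777726081
0 1.45 [1.0965827  3.85694811] [-3.44856291  1.19457383]
0 1.57 [1.37595959 0.3208228 ] [-0.70905677 -0.29207308]
-0.06 1.45 [-0.16739813  3.74168446] [-3.68244766  0.77053777]
-0.06 1.57 [-0.11088548  0.18566306] [-0.99037839 -0.78596402]
-0.12 1.45 [-1.43281679  3.70141711] [-3.97275887  0.37749971]
-0.12 1.57 [-1.59935756  0.13896159] [-1.3376903  -1.24312161]
     message: `ftol` termination condition is satisfied.
     success: True
      status: 2
         fun: [ 3.849e-01 -1.576e-01 -6.018e-01 -7.739e-01]
           x: [-4.069e-02  1.582e+00]
        cost: 0.5669952228421618
         jac: [[ 2.518e+01  1.376e+00]
               [ 2.021e+00 -3.024e+01]
               [ 4.975e+00  2.334e+01]
               [ 8.245e+00 -1.131e+01]]
        grad: [-2.436e-07 -4.053e-06]
  optimality: 4.053048243690682e-06
 active_mask: [ 0.000e+00  0.000e+00]
        nfev: 5
        njev: 5
```

Triangulating the cap gives handle about 1.58 (at the stop) and crank about -0.05 rad, which puts the cassette about 0.2 mm low. That is inside my measurement error. Now I'll measure the disc and post more closely, along with the height of the slot's yellow ledges.

Run:
```python
from h import *
dt=get_image("top");ds=get_image("side")
a=cv2.resize(dt["image"][140:200,275:335,::-1],(400,400),interpolation=cv2.INTER_CUBIC)
b=cv2.resize(ds["image"][200:250,255:345,::-1],(720,400),interpolation=cv2.INTER_CUBIC)
b=b[:, :400] if 0 else b
cv2.imwrite("pics/d0.png",a);cv2.imwrite("pics/d1.png",b)
# predicted post corners for yaw -.094
C=onz(dt,303.37,162.38,.106)
for n,pt in(("c",C),):print(toS(pt))
for yaw in(-.06,-.1,-.14):
    D=R.from_euler('z',q[2]+yaw)
    P=[C+D.apply([-.075+sx*.012,sy*.012,.040]) for sx,sy in((1,1),(1,-1),(-1,-1),(-1,1))]
    print(yaw,[((proj(dt,p)-[275,140]+.5)*400/60-.5).round().tolist() for p in P],[((proj(ds,p)-[255,200]+.5)*8-.5).round().tolist() for p in P])
# slot floor/ledge front, deck edge predicted in side
for p in((0,-59,98),(0,59,98),(0,59,120),(-4,100,100)):print(p,((proj(ds,W(p))-[255,200]+.5)*8-.5).round(),((proj(dt,W(p))-[275,140]+.5)*400/60-.5).round())
```

```text
[-99.36006833 -17.88358431 106.        ]
-0.06 [[150.0, 270.0], [202.0, 280.0], [193.0, 331.0], [141.0, 322.0]] [[132.0, 108.0], [137.0, 144.0], [72.0, 147.0], [68.0, 110.0]]
-0.1 [[145.0, 268.0], [196.0, 280.0], [185.0, 331.0], [134.0, 319.0]] [[133.0, 105.0], [136.0, 141.0], [71.0, 141.0], [69.0, 105.0]]
-0.14 [[140.0, 266.0], [191.0, 279.0], [177.0, 330.0], [127.0, 316.0]] [[134.0, 101.0], [134.0, 137.0], [69.0, 136.0], [70.0, 100.0]]
(0, -59, 98) [581. 271.] [300. -40.]
(0, 59, 98) [506.  98.] [ 54. -70.]
(0, 59, 120) [510.  52.] [ 57. -80.]
(-4, 100, 100) [473.  40.] [-32. -73.]
```

View pics/d0.png

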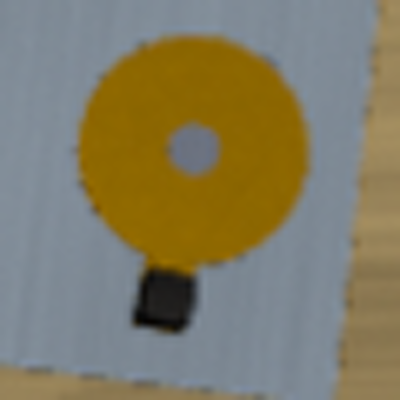

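View pics/d1.png

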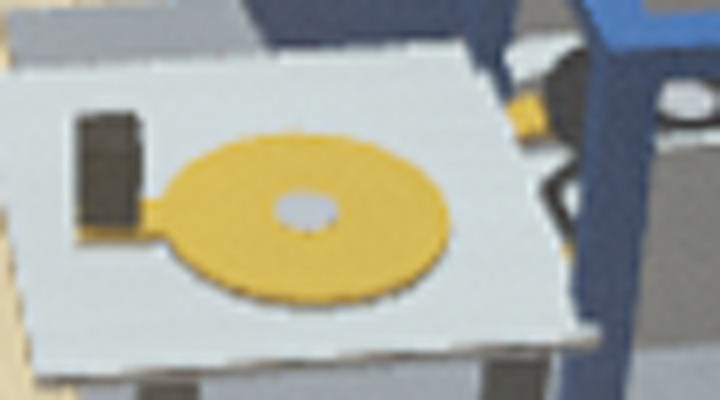

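The post's top corners match a disc yaw of -0.1, with the post at about station (-174,-10). Its ledge sits where level predicts. Now I'll check IK for the leaning grasp and the slide.

```bash
cat >> h.py <<'E'
B=np.radians(38)
def gq(yaw,sg):
    M=np.c_[[-sg*np.cos(B),0,-sg*np.sin(B)],[0,sg,0],[np.sin(B),0,-np.cos(B)]]
    M[:,0]=np.cross(M[:,1],M[:,2])
    return (R.from_euler('z',q[2]+yaw)*R.from_matrix(M)).as_quat()
def gtcp(xs,ys,yaw,back=0,h=.136,off=.005):
    """post centre in station mm -> TCP"""
    Y=R.from_euler('z',q[2]+yaw)
    p=W((xs,ys,0)); p[2]=h
    return p+Y.apply([-off,0,0])+(.019-back)*Y.apply([np.sin(B),0,-np.cos(B)])
E
python3 - <<'E'
from h import *
for sg in(1,-1):
    for a in((-174,-10.4,-.1,.09),(-174,-10.4,-.1),(-100,-5,-.05),(-22,0,0),(-22,0,0,.09)):
        j=inverse_kinematics(gtcp(*a),gq(a[2],sg));print(sg,a,gtcp(*a).round(3),None if j is None else j.round(2))
print(state()["ee_pos"],state()["joint_pos"].round(2))
E
```

```text
1 (-174, -10.4, -0.1, 0.09) [ 0.482 -0.122  0.192] [-0.66 -0.13  2.27  0.61  0.45 -2.46]
1 (-174, -10.4, -0.1) [ 0.536 -0.135  0.121] [-0.59  0.13  2.26  1.06  0.24 -2.89]
1 (-100, -5, -0.05) [ 0.61  -0.14   0.121] [-0.52  0.25  2.1   0.89  0.26 -2.71]
1 (-22, 0, 0) [ 0.688 -0.146  0.121] [-0.47  0.36  1.92  0.72  0.3  -2.53]
1 (-22, 0, 0, 0.09) [ 0.633 -0.138  0.192] [-0.51  0.17  1.97  0.55  0.44 -2.37]
-1 (-174, -10.4, -0.1, 0.09) [ 0.482 -0.122  0.192] [-0.66 -0.13  2.27  0.61  0.45  0.68]
-1 (-174, -10.4, -0.1) [ 0.536 -0.135  0.121] [-0.59  0.13  2.26  1.06  0.24  0.25]
-1 (-100, -5, -0.05) [ 0.61  -0.14   0.121] [-0.52  0.25  2.1   0.89  0.26  0.44]
-1 (-22, 0, 0) [ 0.688 -0.146  0.121] [-0.47  0.36  1.92  0.72  0.3   0.61]
-1 (-22, 0, 0, 0.09) [ 0.633 -0.138  0.192] [-0.51  0.17  1.97  0.55  0.44  0.77]
[0.65920839 0.09029204 0.35160353] [ 0.    0.17  1.44 -0.07  1.1  -0.7 ]
```

```bash
sed -i 's/^B=.*/B=np.radians(33)/' h.py
python3 - <<'E'
from h import *
for a in((-174,-10.4,-.1,.09),(-174,-10.4,-.1),(-100,-5,-.05),(-22,0,0),(-22,0,0,.09)):
        j=inverse_kinematics(gtcp(*a),gq(a[2],-1));print(a,None if j is None else j.round(2))
reach(gtcp(-174,-10.4,-.1,.13),gq(-.1,-1))
movel(gtcp(-174,-10.4,-.1,.03),speed=.15)
print(state()["clock"],state()["force"])
d=get_image("top");a=cv2.resize(d["image"][120:220,260:360,::-1],(500,500),interpolation=cv2.INTER_CUBIC)
cv2.imwrite("pics/g0.png",a);d=get_image("side");crop(d["image"],245,140,355,260,"g1",5)
E
```

```text
(-174, -10.4, -0.1, 0.09) [-0.62 -0.1   2.18  0.39  0.55  0.92]
(-174, -10.4, -0.1) [-0.56  0.13  2.19  0.58  0.32  0.74]
(-100, -5, -0.05) [-0.5   0.25  2.03  0.5   0.35  0.84]
(-22, 0, 0) [-0.45  0.37  1.84  0.43  0.41  0.91]
(-22, 0, 0, 0.09) [-0.49  0.19  1.87  0.35  0.56  0.98]
21.1 [-0.17764474 -0.70525932  0.21664013]
```

View pics/g0.png

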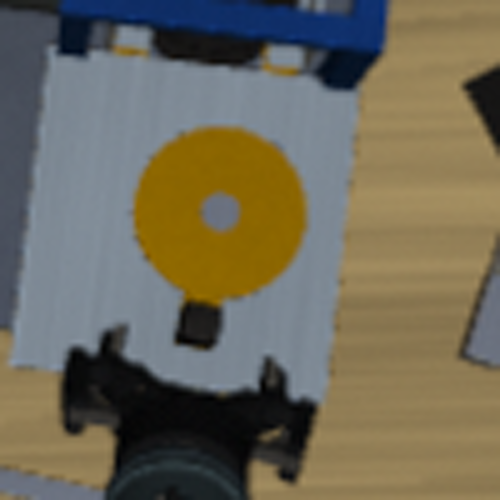

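View pics/g1.png

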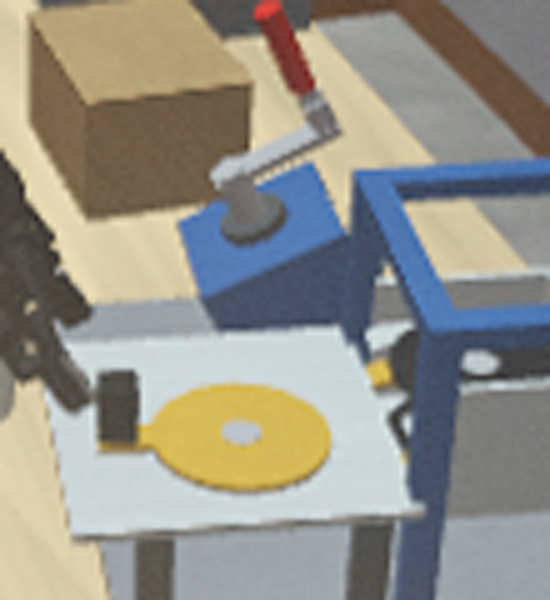

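The fingertips, at (115,335) and (272,370), straddle the post at (199,325). Next: grip, align y and yaw on the deck, then push in.

Run:
```python
from h import *
hit=movel(gtcp(-174,-10.4,-.1),speed=.08,contact_N=8)
print(hit,state()["force"].round(1))
close_gripper(40);s=state();print(s["grip_width"],s["force"].round(1))
movel(gtcp(-142,0,0),speed=.08,frame=gq(0,-1))
s=state();print(s["force"].round(1),s["wrist_torque"].round(2),s["clock"],toS(s["ee_pos"])-toS(gtcp(-142,0,0)))
d=get_image("top");a=cv2.resize(d["image"][90:190,260:360,::-1],(500,500),interpolation=cv2.INTER_CUBIC)
cv2.imwrite("pics/g2.png",a);d2=get_image("side");crop(d2["image"],245,140,365,260,"g3",5)
for p in((-4,0,100),(-4,-60,100),(-4,60,100)):print(((proj(d,W(p))-[260,90]+.5)*5-.5).round())
m=cv2.inRange(cv2.cvtColor(d["image"],cv2.COLOR_RGB2HSV),(12,110,60),(35,255,200));m[:125]=0;m[190:]=0;m[:,:275]=0;m[:,335:]=0
cs=max(cv2.findContours(m,0,1)[0],key=cv2.contourArea);e=cv2.fitEllipse(cs);print(e,toS(onz(d,*e[0],.106)))
```

```text
False [-0.5 -0.3  0.9]
0.023225298927801355 [-3.2  0.4  3.8]
[ 1.3 -1.5  2.5] [-0.12 -0.17 -0.02] 22.8917 [ 0.4500301  -0.38942425  0.40630501]
[207. 214.]
[301. 226.]
[113. 203.]
((298.95684814453125, 151.34718322753906), (33.475311279296875, 33.959808349609375), 15.119194984436035) [-6.62641217e+01 -5.77548881e-02  1.06000000e+02]
```

View pics/g2.png

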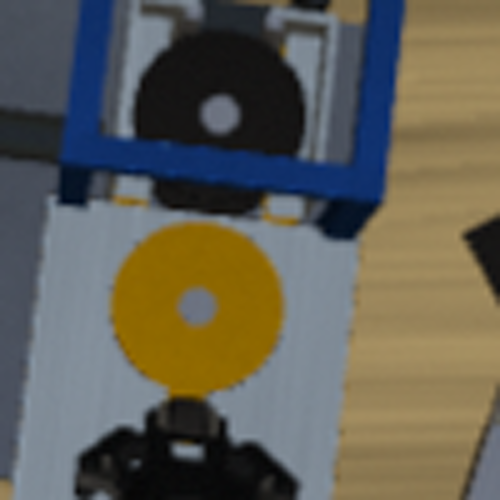

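View pics/g3.png

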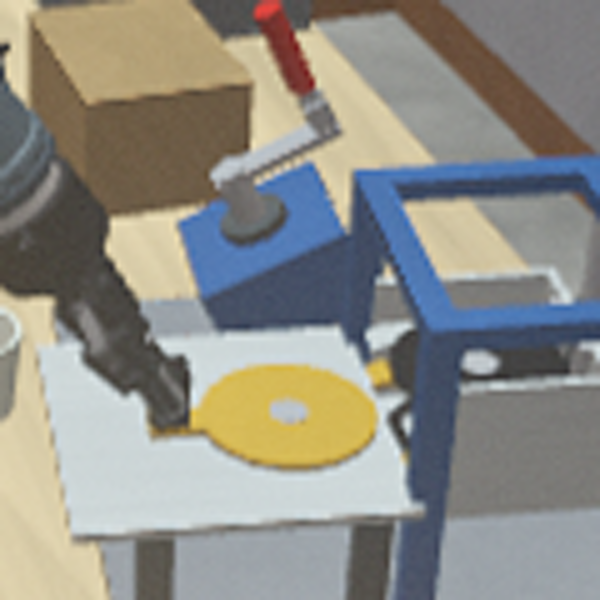

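The disc measures at station (-66, 0), as intended, and the ledges at (132,203) and (285,218) are symmetric about its line. I'll check the cassette height from the upper black disc's hub and then push in.

Run:
```python
from h import *
dt=get_image("top");ds=get_image("side")
p,e=tri(dt,(303.7,112.5),ds,(340.9,212.1));print("upper hub S",toS(p),e,proj(ds,W((53,0,132))),proj(dt,W((53,0,132))))
f0=state()["force"]
for x in(-110,-80,-50,-30):
    hit=movel(gtcp(x,0,0),speed=.08,contact_N=20)
    s=state();print(x,hit,s["force"].round(1),(toS(s["ee_pos"])-toS(gtcp(x,0,0))).round(2),s["clock"])
    if hit:break
if not hit:
    hit=movel(gtcp(-20,0,0),speed=.03,contact_N=12)
    s=state();print(hit,s["force"].round(1),(toS(s["ee_pos"])-toS(gtcp(-22,0,0))).round(2),s["clock"])
d=get_image("top");a=cv2.resize(d["image"][70:170,260:360,::-1],(500,500),interpolation=cv2.INTER_CUBIC)
cv2.imwrite("pics/g4.png",a);d2=get_image("side");crop(d2["image"],265,140,385,260,"g5",5)
```

```text
upper hub S [ 54.6683775    0.66919366 130.5802724 ] 0.0027356306846578423 [340.03424806 211.95161726] [304.02567536 112.51030387]
-110 False [ 1.9 -0.4  3.4] [ 0.36 -0.07  0.4 ] 23.6417
-80 True [ 1.5 -0.7  2.9] [-2.619e+01  1.000e-02  4.000e-01] 23.85
```

View pics/g4.png

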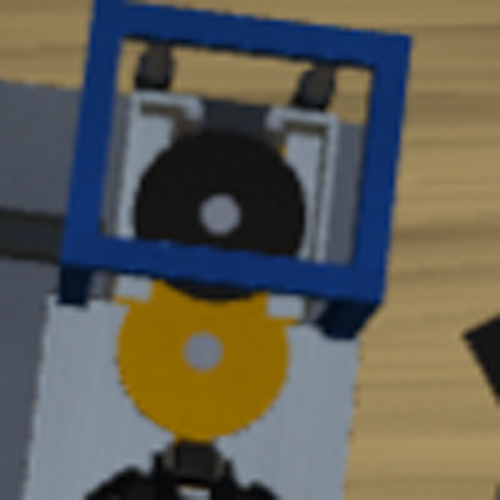

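View pics/g5.png

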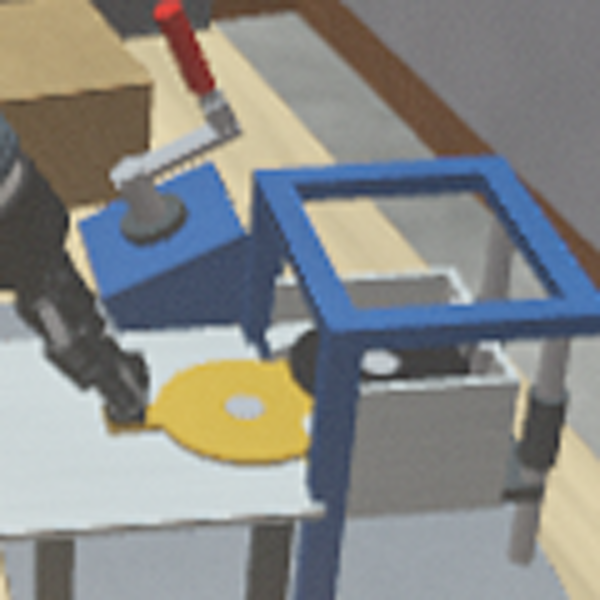

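The upper hub reprojects within 1 px, so the cassette is level. The stop at post x -106 left no residual force. I'll continue slowly and watch.

Run:
```python
from h import *
for x in(-100,-94,-88,-80,-70,-60,-50,-40,-30):
    hit=movel(gtcp(x,0,0),speed=.05,contact_N=20)
    s=state();print(x,hit,s["force"].round(1),s["wrist_torque"].round(2),(toS(s["ee_pos"])-toS(gtcp(x,0,0))).round(2),s["clock"])
    if hit:break
d=get_image("top");a=cv2.resize(d["image"][70:170,260:360,::-1],(500,500),interpolation=cv2.INTER_CUBIC)
cv2.imwrite("pics/g6.png",a);d2=get_image("side");crop(d2["image"],265,140,385,260,"g7",5)
```

```text
-100 False [ 1.2 -0.4  3.9] [ 0.09 -0.27 -0.01] [ 0.02 -0.    0.43] 24.2167
-94 False [0.5 0.6 4.9] [ 0.1  -0.23  0.06] [0.09 0.02 0.43] 24.4833
-88 False [0.9 0.2 4.4] [ 0.17 -0.21  0.09] [ 0.12 -0.02  0.42] 24.75
-80 False [1.4 1.1 4.7] [ 0.14 -0.28  0.09] [0.19 0.05 0.44] 25.0583
-70 False [ 2.2 -0.2  4.2] [ 0.09 -0.34  0.09] [0.2  0.02 0.4 ] 25.4083
-60 False [1.7 0.8 5.6] [ 0.12 -0.26  0.1 ] [0.23 0.02 0.43] 25.7583
-50 False [1.8 0.8 4.4] [ 0.11 -0.24  0.03] [0.24 0.01 0.44] 26.1083
-40 False [1.5 0.7 5.2] [ 0.11 -0.27  0.04] [ 0.28 -0.03  0.46] 26.4583
-30 False [1.7 0.7 5. ] [ 0.07 -0.19  0.09] [ 0.24 -0.08  0.43] 26.8083
```

View pics/g6.png

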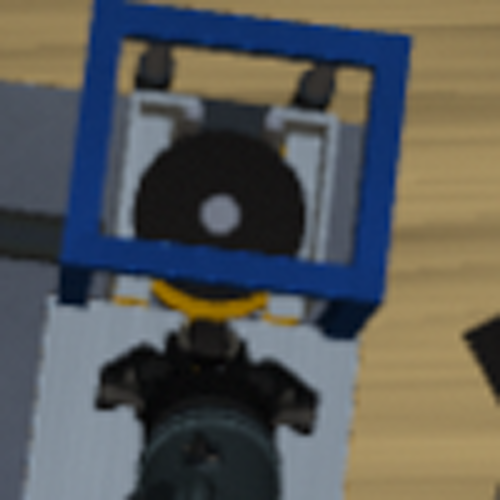

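View pics/g7.png

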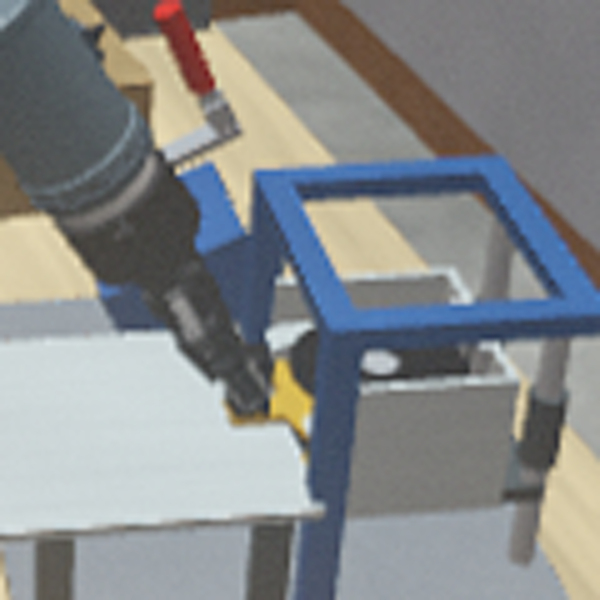

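The disc is in the slot mouth with no jam. Last stretch, to the back stop.

Run:
```python
from h import *
hit=movel(gtcp(-17,0,0),speed=.025,contact_N=10)
s=state();print(hit,s["force"].round(1),(toS(s["ee_pos"])-toS(gtcp(-22,0,0))).round(2),s["clock"])
d=get_image("top");a=cv2.resize(d["image"][70:170,260:360,::-1],(500,500),interpolation=cv2.INTER_CUBIC)
cv2.imwrite("pics/g8.png",a)
```

```text
True [-0.1 -0.4  2.4] [-7.39 -0.01  0.45] 27.1167
```

View pics/g8.png

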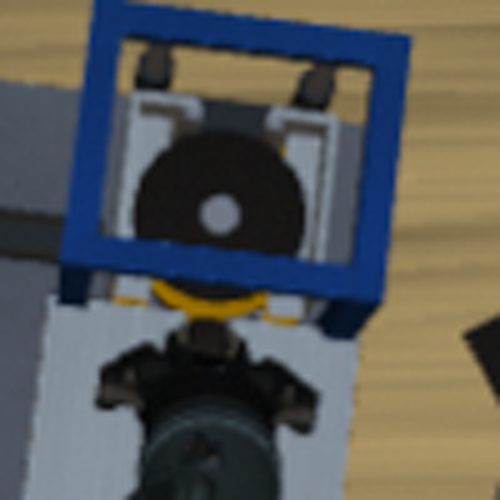

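That trip came right at the start and left no residual force, so it was a start-up transient. Repeating.

Run:
```python
from h import *
for x in (-26,-23,-21,-19,-17):
    hit=movel(gtcp(x,0,0),speed=.03,contact_N=18)
    s=state();print(x,hit,s["force"].round(1),s["wrist_torque"].round(2),(toS(s["ee_pos"])-toS(gtcp(-22,0,0))).round(2),s["clock"])
    if np.linalg.norm(s["force"][:2])>8: break
d=get_image("top");a=cv2.resize(d["image"][70:170,260:360,::-1],(500,500),interpolation=cv2.INTER_CUBIC)
cv2.imwrite("pics/g9.png",a)
```

```text
-26 False [-2.6  0.2  6.5] [0.11 0.15 0.04] [-4.09 -0.02  0.45] 27.4167
-23 False [-4.6  1.   9.3] [ 0.17  0.35 -0.08] [-1.43  0.13  0.43] 27.6667
-21 False [-16.6   0.8  17. ] [ 0.07  1.2  -0.25] [-0.95  0.36  0.41] 27.9167
```

View pics/g9.png

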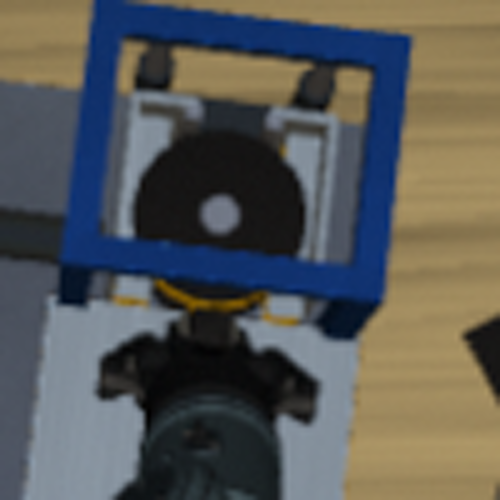

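The back stop was reached at post x about -23, and the horizontal force rose to 17 N. I'll release, back off and look.

Run:
```python
from h import *
open_jaws()
s=state();print(s["force"].round(1))
f=s["eef_rot"]; z=R.from_quat(f).apply([0,0,1])
movel(s["ee_pos"]-.12*z,speed=.12)
s=state();print(s["force"].round(1),s["clock"])
d=get_image("top");a=cv2.resize(d["image"][70:170,260:360,::-1],(500,500),interpolation=cv2.INTER_CUBIC)
cv2.imwrite("pics/h0.png",a);d2=get_image("side");b=cv2.resize(d2["image"][190:250,290:390,::-1],(800,480),interpolation=cv2.INTER_CUBIC);cv2.imwrite("pics/h1.png",b)
for yaw in(0,):
    for zz in (146,144):
        P=[(-22+sx*12,sy*12,zz) for sx,sy in((1,1),(1,-1),(-1,-1),(-1,1))]
        print([((proj(d,W(p))-[260,70]+.5)*5-.5).round().tolist() for p in P],[((proj(d2,W(p))-[290,190]+.5)*8-.5).round().tolist() for p in P])
```

```text
[ 0.2 -0.2  0.7]
[-0.3 -0.  -0.3] 29.7417
[[193.0, 306.0], [232.0, 311.0], [228.0, 349.0], [189.0, 344.0]] [[238.0, 142.0], [254.0, 176.0], [191.0, 181.0], [177.0, 146.0]]
[[193.0, 307.0], [232.0, 312.0], [227.0, 350.0], [189.0, 345.0]] [[238.0, 147.0], [253.0, 181.0], [191.0, 185.0], [177.0, 151.0]]
```

View pics/h0.png

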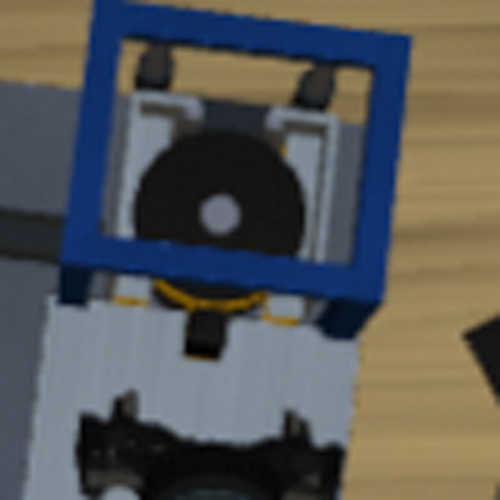

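View pics/h1.png

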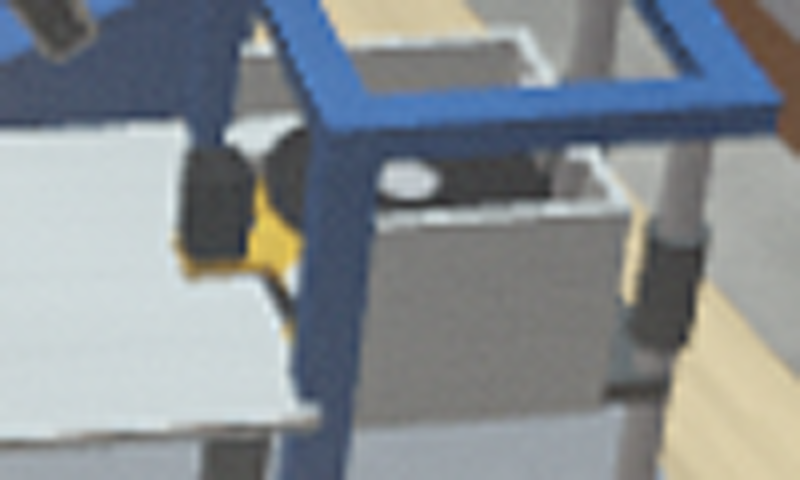

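The post top matches the predicted home corners within about 1 px in both views. I'll confirm with a gentle nudge from behind using closed fingers.

Run:
```python
from h import *
close_gripper(40)
movel(W((-85,0,119)),speed=.15)
movel(W((-58,0,119)),speed=.1)
s=state();f0=s["force"];ux=RS.apply([1,0,0])
for x in np.arange(-54,-28,2.):
    movel(W((x,0,119)),speed=.03,contact_N=25)
    s=state();f=(s["force"]-f0)@ux;print(x,toS(s["ee_pos"]).round(2),round(f,1),s["force"].round(1),s["clock"])
    if f<-12:break
movel(s["ee_pos"]-.02*ux,speed=.1)
z=R.from_quat(state()["eef_rot"]).apply([0,0,1])
movel(state()["ee_pos"]-.13*z,speed=.2)
```

```text
-54.0 [-54.14   0.   119.06] -0.3 [-0.4 -0.4 -0.1] 32.1333
-52.0 [-5.1950e+01 -2.0000e-02  1.1902e+02] -0.7 [-0.6  1.  -0.7] 32.3833
-50.0 [-4.9860e+01 -4.0000e-02  1.1902e+02] -1.1 [-1.2 -0.1  0.1] 32.6333
-48.0 [-4.7840e+01 -3.0000e-02  1.1902e+02] 0.4 [ 0.5  0.6 -0.7] 32.8833
-46.0 [-45.86  -0.   119.01] 1.1 [ 1.1 -0.3  1. ] 33.1333
-44.0 [-4.3860e+01 -2.0000e-02  1.1904e+02] -0.0 [0.  0.4 0.3] 33.3833
-42.0 [-4.1870e+01 -3.0000e-02  1.1903e+02] 0.4 [0.4 0.2 0.3] 33.6333
-40.0 [-3.9890e+01  1.0000e-02  1.1902e+02] 0.1 [ 0.1  0.1 -1.2] 33.8833
-38.0 [-38.99   0.33 118.71] -8.4 [-8.4  0.8  5.3] 34.1333
-36.0 [-38.42   0.63 118.57] -18.3 [-18.3   1.4  12.7] 34.3833
```

Contact went stiff at once: the force rose to 18 N over about 1 mm, so the disc was already against the back stop. Now the final look at everything.

Run:
```python
from h import *
s=state();movel(s["ee_pos"]+RS.apply([-.12,0,.05]),speed=.25)
print(state()["force"].round(1),state()["clock"])
dt=get_image("top");ds=get_image("side")
cv2.imwrite("pics/f_top.png",dt["image"][:,:,::-1]);cv2.imwrite("pics/f_side.png",ds["image"][:,:,::-1])
crop(dt["image"],200,65,350,210,"f_tc",4);b=cv2.resize(ds["image"][130:250,270:390,::-1],(600,600),interpolation=cv2.INTER_CUBIC)
cv2.imwrite("pics/f_sc.png",b)
```

```text
[ 1.6 -0.2 -0.2] 36.225
```

View pics/f_tc.png

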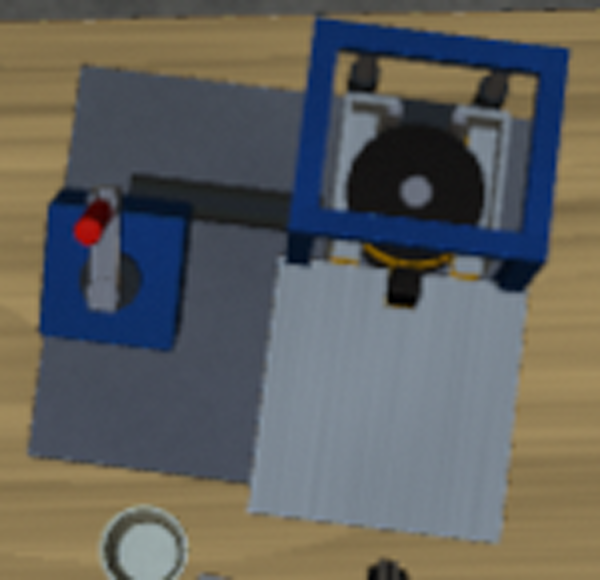

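View pics/f_sc.png

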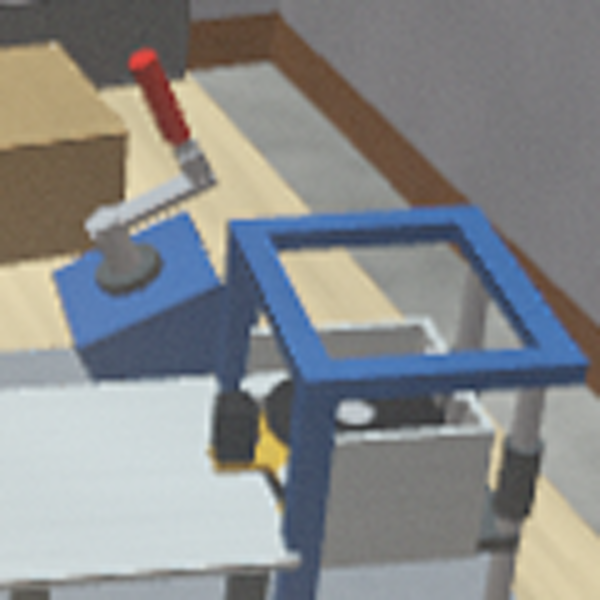

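View pics/f_side.png

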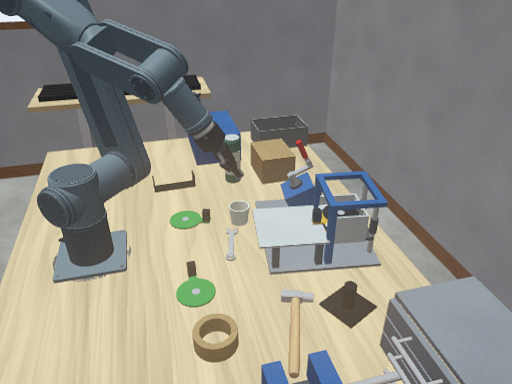

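The handle is upright, the arm points up the slope, and the disc is home with the post just outside the cassette. The bystanders are where they were and the robot is clear, so I'm handing in.

```bash
python3 -c "
from workcell import *
print(state()['clock'],state()['force']); sign_off()"
```

```text
36.325 [-0.72920179  0.25298817 -0.27801411]
the job is handed in; nothing more can be done
```

The job is done and handed in at 36.3 s on the robot clock, with the gripper clear of everything; `sign_off` gives no verdict.

**What I did:**
1. I unfolded the red handle to its stop.
2. I cranked clockwise about 5.5 rad with the handle gripped.
3. I gripped the post with the gripper leaning back 33° and straightened the disc on the deck.
4. I slid it into the yellow slot until it met the back stop, then let go.

**Last checks:**
- **Handle:** I measured it at about 1.58 rad before loading the disc. In the final pictures it still stands upright.
- **Crank and cassette:** the crank read about -0.05 rad, so the cassette is about 0.2 mm low. I left this because it is within my measuring error. The upper black disc's hub was within 1 px of where a level cassette would put it, though triangulating it directly gave about 1.4 mm low, within that method's 2–3 mm error.
- **Disc:** the post is within about 1 px of its home position in both views. A nudge from behind with closed fingers met stiff resistance within about 1 mm (18 N). I judged that it lies flat from the post's height in the side picture, not by a direct measurement.
- **Bystanders:** I saw no change in the final pictures.

**What disagreed along the way:**
- **First handle fit:** the first fit using the red sleeve's ends gave 1.47 to 1.59 rad for the handle and -0.05 to -0.13 rad for the crank. I relied on the handle's end cap and the arm's edges instead.
- **Inward pull:** early in the cranking the grip pulled the handle slightly inward, by about 3 N, so I added an outward bias.
- **False stops:** two contact stops during the slide left no lasting force. I took them as false triggers and carried on.

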